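Clear and seat a bayonet filter cell, then hold it home

TASK

A wooden turning blank is lying on top of the filter cell of the respirator blower unit: first lay the blank flat in the open tray and let go of it. Then turn the knurled filter cell on its port until its hidden keyways drop over the pins, and push it fully home against the springy seal. Finish while still holding it pushed home (do not let go, it springs back up), and leave the other things on the bench alone.

Things in the scene. Friction and masses are not known exactly. Their poses are not given: they have to be found in the camera images.
- blank: wooden turning blank, a plain dark wood bar 130 x 26 x 26 mm, about 65 g. It starts lying level across the top of the filter cell, with its middle over the cell. Origin: centre of its underside; x along its length, z up.
- blank_center (a point): centre of the wooden blank (13 mm above its underside); x along its length.
- filter: filter cell: upright aluminium cylinder, 58 mm diameter, 50 mm high, knurled side, grey disc on its closed flat top, 160 g, loose on the port. Origin: centre of its open underside; z up. Starts resting on the port's three pins, underside 14 mm above the seat. Three hidden straight keyways in its bore, 120 degrees apart, 10 mm wide for 5 mm pins (play 5 degrees each way).
- filter_top (a point): centre of the filter cell's top face, 50 mm above its underside. A clockwise turn (seen from above) of 20 to 80 degrees brings the keyways over the pins; how much is not marked and cannot be told from the x axes. Then the cell can go down 8 mm freely to the springy seal and 6 mm more, pushed, to the seat. No twist is needed after that.
- port_seat (a point): on the blower unit (grey, 190 x 150 mm, 55 mm high, fixed): point on the port's upright axis at the level of the seat, which the cell's underside meets when fully home; 60 mm above the bench, z up, 30 mm off the unit's centre towards its -x end. Seat rim 72 mm diameter. A spigot 34 mm in diameter, 36 mm high, with 3 radial pins rises from it; the cell has 2 mm play on it.
- seal (a joint): springy black ring seal on the seat, under the filter cell: 0 = free, standing 6 mm above the seat; 0.006 = pressed level with the seat, cell fully home. It pushes back with about 4 N at the start of its travel and 10 N when the cell is home.
- tray_in (a point): open white plastic tray fixed to the bench, 200 x 120 mm outside, 30 mm high, walls 4 mm; this point is the centre of its inner floor, about 4 mm above the bench; x along its long side, z up.
- jar: bystander: closed glue jar, 60 mm in diameter, 85 mm high. Origin: centre of its underside.
- resin_block: bystander: resin block, a 50 mm cube. Origin: centre of its underside.
- screwdriver: bystander: screwdriver lying on the bench. Origin: under its middle; x along its length.
Things that resemble listed ones, but are neither listed nor needed, are in the scene too. There is more than one size of the blank; the one meant has the size given above.

How it is judged:
On the way, in this order (a step that is already met when the one before it is completed fails the run):
1. the blank lies flat in the tray, let go, with the filter cell still up on the pins (x of blank_center in the frame of tray_in between -0.055 and 0.055 m and y of blank_center in the frame of tray_in between -0.048 and 0.048 m and z of blank_center in the frame of tray_in between 0.005 and 0.022 m and contact force between the fingers and blank below 0.1 N and linear speed of blank below 0.03 m/s and z of filter in the frame of port_seat above 0.011 m), for 0.2 s.
2. the filter cell has been turned so that its keyways have dropped over the pins (z of filter in the frame of port_seat below 0.009 m and horizontal distance between filter and port_seat below 0.004 m), for 0.1 s.
At the end, for the whole second after the job is handed in: The fingers hold the filter cell (more than 3 N of contact) pushed home over the pins: its underside within 2 mm of the seat, on the port's axis within 4 mm, upright within 0.1 rad, the seal pressed by more than 4 mm, at rest; the blank lies flat and free within the tray, not touched by the fingers (x of blank_center in the frame of tray_in between -0.055 and 0.055 m and y of blank_center in the frame of tray_in between -0.048 and 0.048 m and z of blank_center in the frame of tray_in between 0.005 and 0.022 m and contact force between the fingers and blank below 0.1 N and linear speed of blank below 0.03 m/s and z of filter in the frame of port_seat below 0.002 m and horizontal distance between filter and port_seat below 0.004 m and angle between filter's own z axis and vertical below 0.1 rad and value of joint seal above 0.004 m and contact force between the fingers and filter above 3 N and linear speed of filter below 0.01 m/s); the arm keeps its last pose, push and grip.
It fails at once if the blank is let go more than 50 mm above the tray's floor over the tray (contact force between the fingers and blank below 0.05 N and z of blank_center in the frame of tray_in above 0.063 m and horizontal distance between blank_center and tray_in below 0.1 m).
It fails at once if the jar is disturbed (moved more than 20 mm) (distance of jar from where it was at the start of the episode above 0.02 m).
It fails at once if the resin block is disturbed (moved more than 20 mm) (distance of resin_block from where it was at the start of the episode above 0.02 m).
It fails at once if the screwdriver is disturbed (moved more than 20 mm) (distance of screwdriver from where it was at the start of the episode above 0.02 m).
It also fails if it takes over 67 s, if anything falls off the work surface, if the arm or the gripper's body presses on something with over 40 N, if the wrist force passes 120 N, or if a joint passes its speed limit or range.

ROBOT

A 7-joint arm with a two-finger parallel gripper is mounted at the origin on the work surface. World frame = base frame: x ahead of the robot, y to its left, z up, the work surface at z = 0. Lengths are in m, angles in rad, forces in N, time in s.
With the tool pointing down it reaches from about 0.4 to 0.85 m from the base axis. Payload 6.9 kg.
Tool frame: the origin (TCP) lies at the very end of the fingers, on their centre line; the grasp point (between the pads) lies 19 mm behind it; y points along the fingers, x is the direction in which the jaws open and shut, and the axes are right-handed (so a half turn about y gives the same grasp; the last joint's range is limited). The gripper opens to 85 mm and grips with 20 to 120 N. Pads are 22 mm wide; open, the fingers measure 114 mm over their backs; the gripper's body (76 mm by 85 mm) begins 54 mm behind the grasp point. The pads swing forward as they close: fully open they stand 13 mm farther back than shut.
Start: joints at [-1.036, 0.507, -0.238, 1.5, 0.126, 1.149, -0.155], TCP at [0.26, 0.568, 0.231] pointing down, gripper open.
Joint ranges: [-3.08, 3.08], [-0.24, 2.05], [-1.43, 1.35], [0, 2.5], [-1.52, 4.66], [0.17, 1.96], [-2.89, 2.89]. Speed limits (rad/s): [2.39, 2.39, 3.14, 3.14, 3.14, 3.14, 3.14].

INTERFACE

Orientations are given as a unit quaternion [x, y, z, w].
In Python, from bench import manip gives the robot as it stands. Calls block until the motion is done:
- manip.reach(position, orientation): joint-space move of the TCP to a pose.
- manip.move_linear(position, orientation=None, max_speed=0.15): straight line of the TCP; orientation=None keeps the orientation; max_speed is the mean speed in m/s.
- manip.move_j(angles): joint-space move.
- manip.set_gripper(opening, effort=None): finger opening in m; effort is the grip in N (None keeps the last); returns when the fingers have stopped.
- manip.dwell(seconds).
- manip.ik(position, orientation): joint angles nearest the present ones, or None.
- manip.state(): the state.
- manip.get_image(name): name is "scene" or "side" or "wrist"; returns a dict with "img" (480x640x3 uint8, red, green, blue), "depth" (480x640 float32, m along the optical axis (not along the pixel's ray), 0 where there is no reading), "vfov" (degrees; the focal length in pixels is half the picture's height over the tangent of half this angle, whatever the lens; pixels are square), "cx", "cy" (the principal point, pixels), "rvec" (rotation vector, rad) and "tvec" (3), from world to camera coordinates, as OpenCV has them. Camera axes: x right, y down, z forward; pixel columns grow to the right and rows downward; lengths in m; the calibration is good to about 2 mm. A picture is of the moment at which its call begins.
A pose or a line that the arm cannot do raises manip.MotionError and nothing moves.
- manip.finish_job(): hands the job in, once; it reports no verdict.
Trained networks look in a picture, given as the dict that the camera call returned (one of the last four; its "shot" number tells which), for a name from the list of things; names that differ only in an ending like _2 or _b are one class to them, and where a whole thing is asked for, a point or a joint stands for the part that bears it (a point fixed in the world has none). Each returns a list of dicts, best first, with "score" (0 to 1); they miss things now and then, are a little off and sometimes report something else, mostly with a low value. They report only what shows in the picture. A call takes as long as a camera call. They do not tell look-alikes from the thing itself.
- manip.search_frame(thing, picture): "rect" ([left, top, width, height] in pixels, round what is visible of it).
- manip.tip_of(thing, picture): "uv" ([column, row] in pixels: a listed point, or the origin of a listed thing).
The state is a dict: "clock": time; "joints": joint angles; "joint_velocities": joint speeds; "joint_torque": joint torques, N m; "tcp_pos": TCP position; "orientation": TCP orientation; "contact_force": force on the tool from outside, world axes, zero at the start; "torque": the same for the moment, N m; "grip_width": finger opening in m.
Only numpy, scipy, OpenCV 4.12 (cv2) and the standard library are available. Lean on these libraries where they do the work, as an engineer would, in place of code of your own. Each camera call takes 0.05 s, during which the arm holds its last target. There are 200 camera calls.

## Working session

There is one attempt and no reset: what is moved stays moved. The work goes in short steps, each a Python script; the robot and the scene stay as the last script left them, time stands still between calls to the robot, and variables do not carry over. Pictures are saved under pics/ and viewed, about 8 in all and at most 12, crops included, and the job is handed in when it is done.

```bash
mkdir -p pics; ls
cat > h.py <<'E'
import numpy as np,cv2
from bench import manip
def cam(p):
    f=240/np.tan(np.radians(p["vfov"])/2)
    R=cv2.Rodrigues(np.array(p["rvec"],float))[0]; return f,R,np.array(p["tvec"],float).ravel()
def cloud(p):
    f,R,t=cam(p); d=p["depth"]; v,u=np.mgrid[:d.shape[0],:d.shape[1]]
    c=np.stack([(u-p["cx"])/f*d,(v-p["cy"])/f*d,d],-1)
    w=(c-t)@R; w[d<=0]=np.nan; return w
def onplane(p,uv,z):
    f,R,t=cam(p); r=R.T@np.array([(uv[0]-p["cx"])/f,(uv[1]-p["cy"])/f,1]); o=-R.T@t
    return o+r*(z-o[2])/r[2]
def save(p,n): cv2.imwrite(f"pics/{n}.png",p["img"][:,:,::-1])
E
python3 - <<'E'
from h import *
import pickle
for n in["scene","side"]:
    p=manip.get_image(n); save(p,n); w=cloud(p); pickle.dump(p,open(n+".pkl","wb"))
    print(n,-cam(p)[1].T@cam(p)[2])
    for th in["blank","filter","port_seat","tray_in","jar","resin_block","screwdriver"]:
        try: r=manip.search_frame(th,p)
        except Exception as e: r=[]
        for q in r[:3]:
            x,y,ww,h=q["rect"]; print(th,np.round(q["rect"]),round(q["score"],2),np.round(w[int(y+h/2),int(x+ww/2)],3))
        for q in manip.tip_of(th,p)[:2]: print("  tip",th,np.round(q["uv"]),round(q["score"],2))
print(manip.state())
E
```

```text
pics
scene [ 1.33106368 -0.77687954  0.89168191]
blank [242. 215.  63.  23.] 0.81 [ 0.379 -0.01   0.039]
blank [342. 169.  46.  21.] 0.57 [0.511 0.226 0.147]
  tip blank [273. 232.] 0.91
  tip blank [364. 185.] 0.62
  tip filter [365. 198.] 0.71
port_seat [331. 193.  76.  54.] 0.79 [0.575 0.175 0.062]
port_seat [353. 181.  22.  24.] 0.67 [0.526 0.207 0.116]
  tip port_seat [363. 205.] 0.78
tray_in [233. 259.  86.  68.] 0.97 [ 0.567 -0.168  0.005]
  tip tray_in [278. 296.] 0.59
jar [384. 265.  25.  37.] 0.66 [0.798 0.016 0.063]
  tip jar [398. 295.] 0.9
resin_block [421. 181.  21.  27.] 0.6 [0.609 0.436 0.047]
  tip resin_block [430. 201.] 0.61
screwdriver [119. 317.  58.  50.] 0.8 [ 0.498 -0.481  0.024]
  tip screwdriver [149. 343.] 0.65
side [0.42515712 0.70860519 0.95755245]
blank [332. 419.  11.  50.] 0.93 [0.458 0.411 0.023]
blank [294. 321.  68.  23.] 0.92 [0.505 0.242 0.152]
blank [368. 255.  58.  57.] 0.83 [0.371 0.015 0.041]
  tip blank [335. 444.] 0.88
  tip blank [325. 334.] 0.84
filter [315. 323.  25.  37.] 0.98 [0.504 0.249 0.128]
filter [257. 305. 112.  96.] 0.37 [0.535 
[... 722 characters left out ...]
ray([-1.03546753,  0.50747827, -0.23754379,  1.50020345,  0.1257002 ,
        1.1489015 , -0.15478705]), 'joint_velocities': array([ 2.77682500e-05, -1.17426787e-03, -4.77008082e-04,  4.85888213e-04,
       -9.14483949e-04,  9.83124389e-04,  8.85640616e-05]), 'joint_torque': array([-1.26548075e-04, -6.20357037e+01, -2.18480431e+00, -2.49956971e+01,
        1.39346259e-02,  2.57416192e-03, -3.33359026e-06]), 'tcp_pos': array([0.26049319, 0.56811307, 0.23128533]), 'orientation': array([ 0.59514964,  0.38184704, -0.38184845, -0.59513151]), 'contact_force': array([-0.4433321 ,  0.7043082 ,  0.47045361]), 'torque': array([ 0.01494994, -0.00055942, -0.02115696]), 'grip_width': 0.08528970083577618}
```

Run:
```python
from h import *
import pickle
from scipy.spatial.transform import Rotation as Ro
print(Ro.from_quat([0.59514964,0.38184704,-0.38184845,-0.59513151]).as_matrix().round(3))
P={n:pickle.load(open(n+".pkl","rb")) for n in["scene","side"]}
tiles=[]
for n,(a,b,c,d) in {"scene":(220,155,460,335),"side":(200,190,440,490)}.items():
    i=P[n]["img"][b:d,a:c,::-1]; tiles.append(cv2.resize(i,None,fx=800/(c-a)/2*1.0,fy=800/(c-a)/2,interpolation=3))
H=max(t.shape[0] for t in tiles); cv2.imwrite("pics/v1.png",np.hstack([cv2.copyMakeBorder(t,0,H-t.shape[0],0,0,0) for t in tiles]))
def rect(q,name):
    q=q.astype(np.float32); r=cv2.minAreaRect(q*1000); print(name,len(q),np.round(r[0],1),np.round(r[1],1),round(r[2],1))
for n,p in P.items():
    w=cloud(p).reshape(-1,3); w=w[~np.isnan(w).any(1)]
    def box(x0,x1,y0,y1,z0,z1): return w[(w[:,0]>x0)&(w[:,0]<x1)&(w[:,1]>y0)&(w[:,1]<y1)&(w[:,2]>z0)&(w[:,2]<z1)]
    b=box(.38,.65,.1,.4,.14,.17); print(n,"blank z",np.percentile(b[:,2],[5,50,95]).round(3)); z=np.percentile(b[:,2],80); rect(b[(b[:,2]>z-.006),:2],"blanktop")
    b=box(.35,.75,.05,.4,.045,.058); rect(b[:,:2],"unit")
    b=box(.40,.62,.15,.33,.078,.135); print("filterpts",b.min(0).round(3),b.max(0).round(3),len(b))
    # circle fit with r=29
    from scipy.optimize import least_squares
    s=least_squares(lambda c:np.hypot(b[:,0]-c[0],b[:,1]-c[1])-.029,[.52,.22],loss="soft_l1",f_scale=.001); print("cyl",s.x.round(4),s.cost)
    b=box(.4,.75,-.32,-.02,.024,.036); rect(b[:,:2],"trayrim")
    b=box(.3,.45,-.12,.1,.03,.05); rect(b[:,:2],"other blank"); 
    b=box(.35,.55,.33,.5,.015,.06); rect(b[:,:2],"other2");print(b[:,2].max() if len(b) else 0)
```

```text
[[ 0.417  0.    -0.909]
 [ 0.909 -0.     0.417]
 [-0.    -1.    -0.   ]]
scene blank z [0.141 0.15  0.154]
blanktop 269 [505.9 235.4] [129.7  36.1] 13.0
unit 1243 [548.1 211.8] [152.7 225.9] 65.1
filterpts [0.444 0.197 0.078] [0.571 0.259 0.135] 462
cyl [0.507  0.2321] 0.0027413018921491794
trayrim 620 [ 571.4 -167.6] [124.5 205.6] 87.7
other blank 555 [ 3.708e+02 -2.000e-01] [176.8  46. ] 54.0
other2 73 [461.  402.1] [19.2 97.3] 16.0
0.023430452455876844
side blank z [0.143 0.152 0.154]
blanktop 798 [505.9 237.1] [129.7  28.5] 13.6
unit 2349 [548.6 213.7] [150.7 220.5] 65.5
filterpts [0.441 0.201 0.078] [0.566 0.264 0.135] 516
cyl [0.5078 0.2306] 0.002120419924014515
trayrim 510 [ 572.  -167.5] [126.5 200.3] 87.5
other blank 893 [371.6   0.5] [182.3  37.7] 53.3
other2 447 [460.  404.7] [18.2 91.9] 15.2
0.024462878617913273
```

View pics/v1.png

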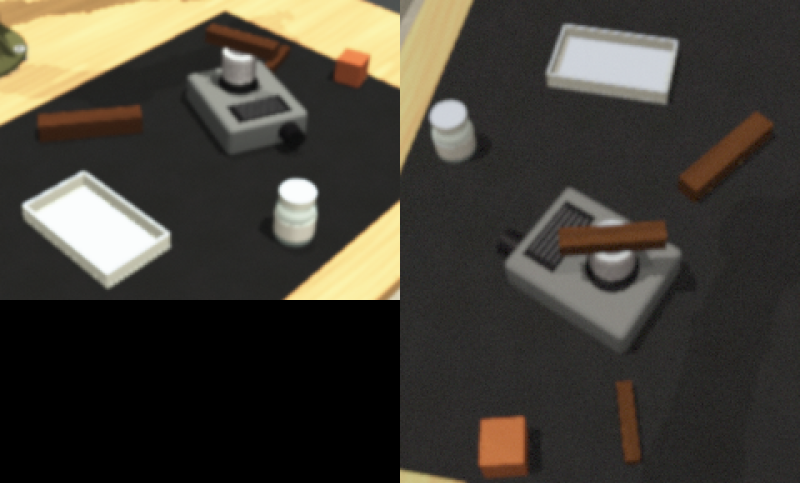

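View pics/side.png

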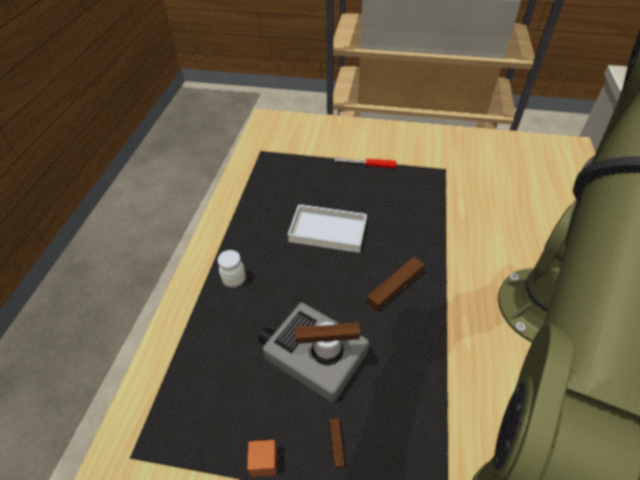

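The side view shows the blank across the cell at about (326,334), with the port and unit beneath it. The tray is at (328,228). The other bars are a small one at (336,442) and a thick one at (397,283). The fits from both cameras agree, so I'll grasp the blank now.

```bash
cat >> h.py <<'E'
from scipy.spatial.transform import Rotation as Ro
def q(yaw): # tool x (jaw axis) at yaw deg, tool y down
    c,s=np.cos(np.radians(yaw)),np.sin(np.radians(yaw))
    x=np.array([c,s,0]);y=np.array([0,0,-1.]); return Ro.from_matrix(np.stack([x,y,np.cross(x,y)],1)).as_quat()
def st(m=""):
    s=manip.state(); print(m,"t",round(s["clock"],2),"p",s["tcp_pos"].round(4),"F",s["contact_force"].round(1),"M",s["torque"].round(2),"w",round(s["grip_width"],4),"j7",round(s["joints"][6],2)); return s
E
python3 - <<'E'
from h import *
for y in (103.5,-76.5):
    print(y,manip.ik([.506,.236,.22],q(y)))
for y in range(-180,181,30):
    a=manip.ik([.507,.232,.1],q(y)); print(y,None if a is None else np.round(a,2))
manip.reach([.506,.236,.23],q(103.5))
p=manip.get_image("wrist"); save(p,"w1"); w=cloud(p)
m=(w[...,2]>.138)&(w[...,2]<.17)&(abs(w[...,0]-.506)<.12)&(abs(w[...,1]-.236)<.1)
b=w[m]; r=cv2.minAreaRect((b[:,:2]*1000).astype(np.float32)); print(r,np.median(b[:,2]))
st()
E
```

```text
103.5 [-0.25677761  0.42055278 -0.33093177  1.69586076  0.15347097  1.05069698
  1.16900148]
-76.5 [-0.76070415  0.43683914  0.42198938  1.7025124  -0.20167074  1.04532301
 -1.60732656]
-180 [-0.05  0.61 -0.67  1.85  0.49  0.85  2.18]
-150 [ 0.03  0.65 -0.82  1.85  0.6   0.91  2.6 ]
-120 [-1.1   0.84  1.15  1.86 -0.89  1.07 -1.68]
-90 [-0.75  0.58  0.42  1.86 -0.33  0.77 -1.72]
-60 [-0.68  0.56  0.31  1.86 -0.24  0.76 -1.28]
-30 [-0.6   0.55  0.19  1.86 -0.15  0.75 -0.85]
0 [-0.52  0.54  0.07  1.85 -0.05  0.75 -0.42]
30 [-0.44  0.54 -0.05  1.85  0.04  0.75  0.01]
60 [-0.36  0.54 -0.17  1.85  0.13  0.76  0.45]
90 [-0.29  0.55 -0.28  1.85  0.21  0.77  0.89]
120 [-0.22  0.56 -0.39  1.85  0.29  0.79  1.33]
150 [-0.13  0.58 -0.54  1.85  0.4   0.82  1.75]
180 [-0.05  0.61 -0.67  1.85  0.49  0.85  2.18]
((504.0647277832031, 236.48106384277344), (130.03846740722656, 26.058914184570312), 13.916990280151367) 0.1507017436437076
 t 3.08 p [0.5055 0.2374 0.2301] F [ 0.8 -0.4 -0.3] M [-0.01 -0.    0.  ] w 0.0855 j7 1.17
```

View pics/w1.png

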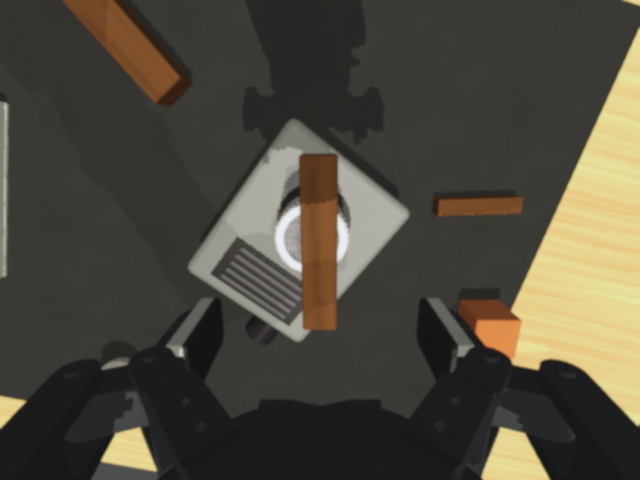

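The wrist view shows the blank as 130 x 26 mm at (318,240), lying over the cell, with the fingers straddling it. This is the right bar.

Run:
```python
from h import *
Q=q(103.9)
manip.set_gripper(.055,40)
manip.move_linear([.504,.2365,.128],Q); st("at")
manip.set_gripper(.02,40); st("grip")
s=st(); p0=s["tcp_pos"]
manip.move_linear([.504,.2365,.21],Q,.12); st("up")
p=manip.get_image("wrist"); save(p,"w2"); 
p=manip.get_image("side"); i=p["img"][280:400,240:400,::-1]; 
cv2.imwrite("pics/c2.png",np.hstack([cv2.resize(i,None,fx=3,fy=3),cv2.resize(cv2.imread("pics/w2.png"),(480,360))[:, :320]]))
print(manip.ik([.572,-.1675,.05],q(87.6)), manip.ik([.572,-.1675,.05],q(-92.4)))
```

```text
at t 4.32 p [0.5045 0.2368 0.1287] F [0.4 0.4 0.5] M [-0.02  0.06  0.03] w 0.055 j7 1.13
grip t 4.68 p [0.5045 0.2367 0.129 ] F [-1.9 -0.3  6. ] M [-0.15  0.05 -0.02] w 0.0252 j7 1.13
 t 4.68 p [0.5045 0.2367 0.129 ] F [-1.9 -0.3  6. ] M [-0.15  0.05 -0.02] w 0.0252 j7 1.13
up t 5.52 p [0.5036 0.2362 0.2092] F [ 0.   1.  -1.3] M [-0.04 -0.06 -0.01] w 0.0253 j7 1.17
[ 0.35136076  0.65627099 -0.17194865  1.79291065  0.16160889  0.70604779
  1.62011401] [-0.34804676  0.97141877  1.1498468   1.80200039 -1.01143432  1.09540058
 -0.42951101]
```

View pics/c2.png

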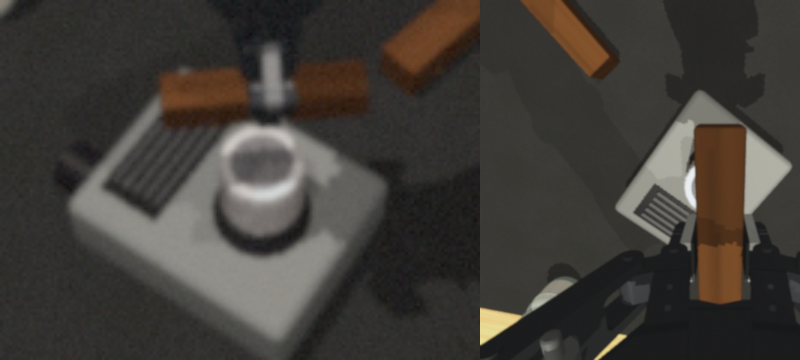

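The blank is held level in the jaws (side crop, 265,95) and the cell is still up on its port.

Run:
```python
from h import *
Q=q(87.6); X,Y=.572,-.1675
manip.reach([X,Y,.2],Q); 
manip.move_linear([X,Y,.03],Q,.12); f0=st("low")["contact_force"][2]
for z in np.arange(.013,.0045,-.002):
    manip.move_linear([X,Y,z],Q,.04); s=st("dn")
    if s["contact_force"][2]-f0>3: break
manip.set_gripper(.045); st("rel")
manip.move_linear([X,Y,.12],Q,.15)
p=manip.get_image("wrist"); save(p,"w3"); w=cloud(p)
m=(w[...,2]>.022)&(w[...,2]<.06)&(abs(w[...,0]-X)<.085)&(abs(w[...,1]-Y)<.045)
b=w[m]; print(len(b),cv2.minAreaRect((b[:,:2]*1000).astype(np.float32)),np.percentile(b[:,2],[5,50,95]))
# cell, from both fixed cameras
from scipy.optimize import least_squares
manip.reach([.507,.232,.23],q(120)); manip.set_gripper(.085)
st()
for n in["scene","side","wrist"]:
    p=manip.get_image(n); w=cloud(p).reshape(-1,3); w=w[~np.isnan(w).any(1)]
    r=np.hypot(w[:,0]-.507,w[:,1]-.232)
    t=w[(r<.04)&(w[:,2]>.118)&(w[:,2]<.135)]; s=w[(r<.045)&(w[:,2]>.08)&(w[:,2]<.116)]
    if len(t)>5: c=cv2.minEnclosingCircle((t[:,:2]*1000).astype(np.float32)); print(n,"top",len(t),c,np.median(t[:,2]))
    if len(s)>20: print(n,"cyl",least_squares(lambda c:np.hypot(s[:,0]-c[0],s[:,1]-c[1])-.029,[.507,.232],loss="soft_l1",f_scale=.001).x.round(4),len(s))
    if n=="wrist": save(p,"w4")
cv2.imwrite("pics/c3.png",np.hstack([cv2.resize(cv2.imread(f"pics/{k}.png"),(400,300)) for k in("w3","w4")]))
```

```text
low t 8.7 p [ 0.5725 -0.1677  0.0307] F [ 0.   0.1 -0.8] M [0.02 0.   0.  ] w 0.0253 j7 1.61
dn t 9.28 p [ 0.5719 -0.1675  0.0127] F [ 0.7 -0.5 -0.1] M [-0.02 -0.   -0.05] w 0.0248 j7 1.61
dn t 9.53 p [ 0.572  -0.1675  0.011 ] F [ 0.9 -1.1 -1.1] M [ 0.05  0.03 -0.07] w 0.0252 j7 1.61
dn t 9.78 p [ 0.5723 -0.1676  0.0093] F [-0.  -0.1  2. ] M [ 0.04  0.06 -0.05] w 0.0254 j7 1.61
dn t 10.03 p [ 0.5724 -0.1676  0.0092] F [-6.   2.2 21.1] M [0.41 1.17 0.  ] w 0.025 j7 1.61
rel t 10.35 p [ 0.5719 -0.1674  0.0067] F [ 0.3  0.8 -0.4] M [-0.04  0.03 -0.05] w 0.0447 j7 1.61
5955 ((571.52099609375, -167.78182983398438), (26.0002498626709, 129.48609924316406), 87.63741302490234) [0.02966518 0.03081991 0.03191846]
 t 13.32 p [0.5071 0.2318 0.23  ] F [ 0.6 -0.9  0.2] M [ 0.02 -0.    0.02] w 0.0849 j7 1.44
scene top 196 ((506.0125732421875, 227.4196319580078), 32.02408218383789) 0.12518486700794834
scene cyl [0.507  0.2308] 223
side top 585 ((507.5334167480469, 232.00015258789062), 29.849695205688477) 0.1264101855575265
side cyl [0.5077 0.2311] 235
wrist top 4106 ((505.7566833496094, 230.8381805419922), 28.958574295043945) 0.12490956507975098
wrist cyl [0.5055 0.2307] 450
```

View pics/c3.png

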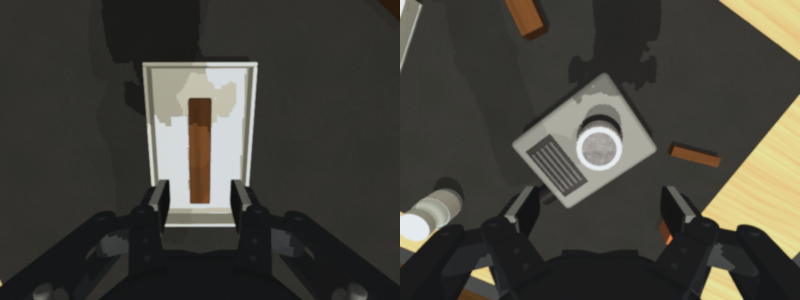

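The left picture shows the blank flat in the middle of the tray (200,150). The right one shows the cell standing free on its port (600,148). Next I'll grip the cell.

Run:
```python
from h import *
X,Y=.5063,.231
manip.move_linear([X,Y,.093],q(120),.12); st("at")
manip.set_gripper(.05,60); manip.dwell(.2); st("grip")
z=.093
for k in range(4):
    z-=.001; manip.move_linear([X,Y,z],q(120),.03); s=st(f"z{z:.3f}")
    if s["contact_force"][2]>7: break
```

```text
at t 14.77 p [0.5067 0.2313 0.0937] F [-0.4  0.2  0.4] M [ 0.03 -0.   -0.03] w 0.0849 j7 1.36
grip t 15.34 p [0.5067 0.2316 0.0939] F [-1.2  0.6  5.5] M [ 0.06  0.22 -0.02] w 0.0561 j7 1.36
z0.092 t 15.59 p [0.5067 0.2317 0.0937] F [-2.  -0.9 14. ] M [-0.19  0.61 -0.02] w 0.0559 j7 1.35
```

Run:
```python
from h import *
X,Y,z=.5063,.231,.0923
for y in np.arange(117,34,-3):
    manip.move_linear([X,Y,z],q(y),.03); s=st(f"yaw{y}")
    if s["contact_force"][2]<3 and y<112: print("drop?"); break
```

```text
yaw117 t 15.84 p [0.5073 0.2316 0.0938] F [-0.5 -0.8  9.1] M [-0.05  0.19 -0.14] w 0.0561 j7 1.31
yaw114 t 16.09 p [0.5074 0.2315 0.0938] F [-0.8 -1.4  9.3] M [-0.1   0.19 -0.14] w 0.0562 j7 1.27
yaw111 t 16.34 p [0.5074 0.2315 0.0938] F [-0.  -1.   8.9] M [-0.1  0.1 -0.1] w 0.0562 j7 1.23
yaw108 t 16.59 p [0.5076 0.2315 0.0938] F [-0.3 -0.7  9.6] M [-0.13  0.07 -0.14] w 0.0566 j7 1.19
yaw105 t 16.84 p [0.5076 0.2315 0.0938] F [ 0.5 -0.2  8.9] M [-0.07  0.06 -0.11] w 0.056 j7 1.15
yaw102 t 17.09 p [0.5076 0.2315 0.0938] F [ 0.9 -0.5  8.7] M [-0.13  0.06 -0.13] w 0.0557 j7 1.11
yaw99 t 17.34 p [0.5076 0.2315 0.0938] F [-0.2 -0.4  9.4] M [-0.14 -0.01 -0.12] w 0.0561 j7 1.07
yaw96 t 17.59 p [0.5076 0.2314 0.0938] F [ 0.4 -0.4  8.5] M [-0.16  0.03 -0.07] w 0.0559 j7 1.03
yaw93 t 17.84 p [0.5075 0.2314 0.0938] F [ 0.2 -1.2 10. ] M [-0.13  0.1  -0.14] w 0.0561 j7 0.99
yaw90 t 18.09 p [0.5075 0.2314 0.0938] F [ 0.1 -0.8  9.4] M [-0.12 -0.   -0.11] w 0.056 j7 0.95
yaw87 t 18.34 p [0.5076 0.2314 0.0938] F [-0.8 -1.5  9.1] M [-0.15 -0.05 -0.06] w 0.0562 j7 0.91
yaw84 t 18.59 p [0.5076 0.2314 0
[... 331 characters left out ...]
-0.15] w 0.0558 j7 0.74
yaw72 t 19.59 p [0.5076 0.2313 0.0938] F [-0.4 -0.6  8.3] M [-0.2   0.09 -0.15] w 0.0555 j7 0.7
yaw69 t 19.84 p [0.5075 0.2314 0.0938] F [ 0.5 -0.6  9.6] M [-0.15  0.03 -0.16] w 0.0563 j7 0.66
yaw66 t 20.09 p [0.5076 0.2314 0.0938] F [ 0.1 -0.7  8.4] M [-0.16 -0.03 -0.11] w 0.0561 j7 0.62
yaw63 t 20.34 p [0.5076 0.2313 0.0938] F [ 0.6 -1.6 10.3] M [-0.18  0.01 -0.12] w 0.0559 j7 0.58
yaw60 t 20.59 p [0.5079 0.2312 0.0937] F [ 1.3 -0.1  7.2] M [-0.28 -0.2  -0.12] w 0.0559 j7 0.54
yaw57 t 20.84 p [0.507  0.2316 0.0931] F [1.5 0.7 5.8] M [ 0.15 -0.09 -0.23] w 0.0561 j7 0.5
yaw54 t 21.09 p [0.5066 0.2315 0.0924] F [1.6 0.3 1.5] M [ 0.38 -0.37 -0.08] w 0.0557 j7 0.46
drop?
```

The force dropped at yaw 54°, so the keyways are over the pins. Now I'll push down in steps.

Run:
```python
from h import *
X,Y=.5063,.231
manip.move_linear([X,Y,.0915],q(52),.03); st()
for z in [.0895,.0875,.0865,.0855,.0845,.083,.0815,.080,.079]:
    manip.move_linear([X,Y,z],q(52),.03); s=st(f"z{z}")
    if s["contact_force"][2]>22: print("stop"); break
    if z>.0865 and s["contact_force"][2]>9: print("jam"); break
```

```text
t 21.34 p [0.5066 0.2314 0.0912] F [ 3.2  2.  -3.4] M [ 0.55 -0.85 -0.11] w 0.0559 j7 0.43
z0.0895 t 21.59 p [0.5066 0.2314 0.0893] F [ 3.7  3.3 -4. ] M [ 0.77 -0.98 -0.12] w 0.0559 j7 0.43
z0.0875 t 21.84 p [0.5066 0.2313 0.0873] F [ 4.1  3.2 -4.8] M [ 0.8  -1.   -0.15] w 0.0559 j7 0.43
z0.0865 t 22.09 p [0.5066 0.2313 0.0865] F [ 4.6  3.1 -2.7] M [ 0.79 -1.01 -0.12] w 0.056 j7 0.43
z0.0855 t 22.34 p [0.5066 0.2313 0.0857] F [4.3 2.6 0.9] M [ 0.78 -0.85 -0.05] w 0.0563 j7 0.43
z0.0845 t 22.59 p [0.5067 0.2313 0.0848] F [3.4 3.3 3.4] M [ 0.8  -0.89 -0.11] w 0.0557 j7 0.43
z0.083 t 22.84 p [0.5067 0.2313 0.0833] F [4.  4.3 3.6] M [ 0.81 -0.94 -0.08] w 0.0559 j7 0.43
z0.0815 t 23.09 p [0.5067 0.2313 0.0818] F [3.2 3.2 5.4] M [ 0.81 -0.84 -0.09] w 0.0559 j7 0.43
z0.08 t 23.34 p [0.5067 0.2313 0.0804] F [4.  3.8 5.5] M [ 0.79 -0.74 -0.11] w 0.0557 j7 0.43
z0.079 t 23.59 p [0.5067 0.2313 0.0801] F [ 1.4  3.2 12.2] M [ 0.46 -0.31 -0.05] w 0.0562 j7 0.43
```

Run:
```python
from h import *
X,Y=.5063,.231
for z in [.0782,.0775]:
    manip.move_linear([X,Y,z],q(52),.03); s=st(f"z{z}")
manip.dwell(.5); st("hold")
for n in["scene","side","wrist"]:
    p=manip.get_image(n); w=cloud(p).reshape(-1,3); w=w[~np.isnan(w).any(1)]
    t=w[(np.hypot(w[:,0]-.507,w[:,1]-.2315)<.018)&(w[:,2]>.095)&(w[:,2]<.125)]
    if len(t)>5:
        c=np.linalg.lstsq(np.c_[t[:,:2]-[.507,.2315],np.ones(len(t))],t[:,2],rcond=None)[0]; print(n,len(t),"median z",np.median(t[:,2]).round(4),"slopes",c.round(3))
    save(p,"f_"+n)
a=cv2.imread("pics/f_scene.png")[160:240,310:430]; b=cv2.imread("pics/f_side.png")[280:400,240:400]
cv2.imwrite("pics/c4.png",np.hstack([cv2.resize(x,(400,300),interpolation=3) for x in(a,b)]))
st()
```

```text
z0.0782 t 23.84 p [0.5067 0.2313 0.0801] F [-1.2  2.2 19.8] M [ 0.27  0.13 -0.09] w 0.0564 j7 0.43
z0.0775 t 24.09 p [0.5067 0.2313 0.0801] F [-2.5  1.8 27.3] M [ 0.    0.7  -0.08] w 0.0563 j7 0.43
hold t 24.59 p [0.5067 0.2313 0.0801] F [-2.2  1.  27.3] M [-0.04  0.6  -0.07] w 0.0555 j7 0.43
scene 66 median z 0.1118 slopes [-0.034 -0.01   0.112]
side 125 median z 0.1128 slopes [-0.002 -0.004  0.113]
wrist 5807 median z 0.1112 slopes [-0.001 -0.     0.111]
 t 24.74 p [0.5067 0.2313 0.0801] F [-2.2  0.  27.4] M [-0.02  0.65 -0.08] w 0.0562 j7 0.43
```

View pics/c4.png

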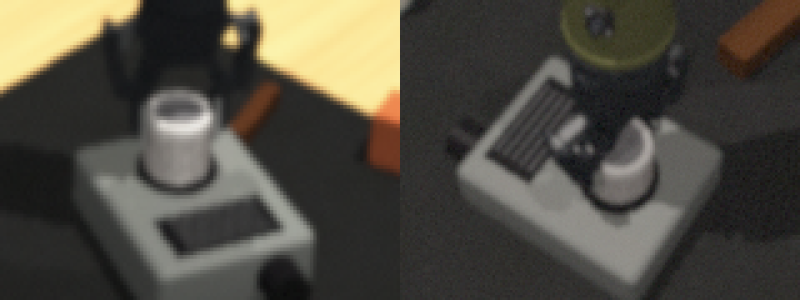

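The cell's top dropped 13.4–13.7 mm in all three cameras, and the push now meets a hard stop. The cell is upright, so I'm handing in.

Run:
```python
from h import *
p=manip.get_image("side"); w=cloud(p)
b=w[(w[...,2]>.022)&(w[...,2]<.06)&(abs(w[...,0]-.572)<.085)&(abs(w[...,1]+.1675)<.04)]
print(cv2.minAreaRect((b[:,:2]*1000).astype(np.float32)))
st(); manip.finish_job(); st()
```

```text
((0.0, 0.0), (0.0, 0.0), 0.0)
 t 24.79 p [0.5067 0.2313 0.0801] F [-2.1  1.4 27.3] M [ 0.03  0.64 -0.09] w 0.056 j7 0.43
the job is handed in; nothing more can be done
the job is handed in; nothing more can be done
```

```bash
python3 -c "
import cv2,numpy as np
a=cv2.imread('pics/f_scene.png')[240:340,215:335];b=cv2.imread('pics/f_side.png')[190:270,270:390]
cv2.imwrite('pics/c5.png',np.hstack([cv2.resize(x,(360,270)) for x in(a,b)]))"
```

```text
(no output)
```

View pics/c5.png

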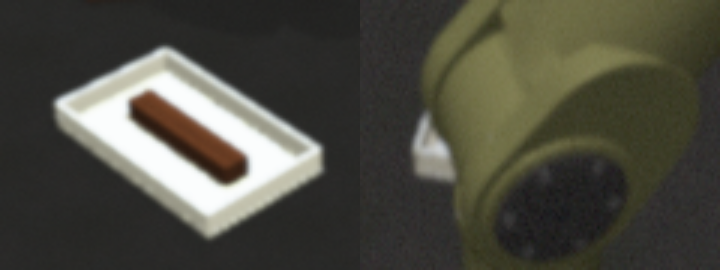

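The job is handed in at about 25 s of the 67 s allowed, with the filter cell held pushed home and the blank lying in the tray. `finish_job` gave no verdict.

- **Blank:** I laid it flat near the middle of the tray and let go. After release it measured within about 1 mm of the tray centre, with its top level at 31 mm above the bench.
- **Filter cell:** I gripped it at 60 N and turned it about 66° clockwise until the pushing force fell away and the keyways dropped over the pins. I then pressed it down to a hard stop.
- **Fully home:** The tool went down 13.7 mm and the cell's top 13.4–13.7 mm in the three cameras, against the nominal 14 mm. The push is holding at about 27 N. The cell looks upright: the side and wrist cameras show under 0.005 rad of tilt. The scene camera says 0.03, from few points.

**Checks that failed or disagreed:**
- My last side-camera check of the blank found no points, because the arm hid the tray. The scene picture taken about 0.2 s before hand-in shows the blank still flat in the tray.
- I did not measure the jar, resin block or screwdriver again. No motion went near them.

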